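# Set the laminator up for a thick pouch

## Robot

A 6-joint arm with a two-finger parallel gripper is mounted at the origin on the work surface. World frame = base frame: x ahead of the robot, y to its left, z up, the work surface at z = 0. Lengths are in m, angles in rad, forces in N, time in s.
With the tool pointing down it reaches from about 0.375 to 0.75 m from the base axis. Payload 9 kg.
Tool frame: the origin (TCP) lies at the very end of the fingers, on their centre line; the grasp point (between the pads) lies 19 mm behind it; z points along the fingers, y is the line along which they close (so a half turn about z gives the same grasp; the last joint's range is limited). The gripper opens to 85 mm and grips with 20 to 120 N. Pads are 22 mm wide; open, the fingers measure 114 mm over their backs; the gripper's body (76 mm by 85 mm) begins 54 mm behind the grasp point. The pads swing forward as they close: fully open they stand 13 mm farther back than shut.
Start: joints at [0.982, 0.104, 0.097, 1.564, 0, 1.353], TCP at [0.217, 0.559, 0.231] pointing down, gripper open.
Joint ranges: [-2.99, 2.99], [-0.84, 1.86], [-1.1, 1.16], [-1.84, 2.11], [-1.51, 1.56], [-3.14, 3.14]. Speed limits (rad/s): [2.22, 2.22, 2.57, 3.14, 3.14, 3.14].

## Interface

Orientations are given as a 3x3 rotation matrix whose columns are the frame's x, y, z axes.
In Python, from plant import arm, vision gives the robot as it stands.
- The arm moves only by the tool drive_tool, never from a script. Its argument "plan" is a list of rows, each a list of 3 entries, a list of its own where there are three numbers: the turn, a rotation vector about the tool's x, y, z as a fraction of full scale, then the shift along the tool's x, y, z as a fraction of full scale, then the closure, from 0 (fully open) to 1 (shut). In form: [[[rx, ry, rz], [dx, dy, dz], grip], ...]. A call has exactly 8 rows; each row is the pose to reach, as a shift and turn from the pose commanded when the call began, along the tool's axes at that moment, turning the shorter way round; what a row does not reach only later rows make up. Full scale, the value 1, is 0.2 m for a shift and pi rad for a turn. A row lasts 1/8 s, in which the tool goes at most 62.5 mm and 10.7 degrees, less where a joint would pass 70% of its speed; a pose out of reach is approached as far as the arm can. A call with a number of a shift or a turn outside -1 to 1 is refused whole. A call with a gripper value outside its range is refused whole. The fingers move at their own pace and stop on an object; "newtons" is the grip in N (left out, the last holds). Time passes only in rows, so rows that repeat a pose let the fingers close, or fill a call up. It gives the time, the measured TCP pose, the force, the opening and the grip force at its end, in the units of the state.
- arm.get_obs(): the state, without advancing time (a new reading comes with each control period).
- vision.grab_frame(name): name is "scene" or "top" or "wrist"; returns a dict with "img" (480x640x3 uint8, red, green, blue), "camera_matrix" (3x3 intrinsics, pixels), "eye" and "orientation" of the camera in the world; the wrist camera has in their place "tool_from_camera" (4x4, takes a point from camera to tool coordinates, whose origin is the TCP and whose axes are the flange's). Camera axes: x right, y up, looking along -z (the intrinsics and any distortion apply to the point x, -y, -z); pixel columns grow to the right and rows downward; lengths in m; the calibration is good to about 2 mm. A picture is of the moment at which its call begins: read the wrist's pose just before it. There is no depth.
- arm.hand_in(): hands the job in; it is judged then, once.
The state is a dict: "t": time; "q": joint angles; "qvel": joint speeds; "effort": joint torques, N m; "ee_pos": TCP position; "tool_rot": TCP orientation; "contact_force": force on the tool from outside, world axes, zero at the start; "ft_torque": the same for the moment, N m; "opening": finger opening in m; "grip_force": force on a finger pad.
Only numpy, scipy, OpenCV 4.12 (cv2) and the standard library are available. Lean on these libraries where they do the work, as an engineer would, in place of code of your own. Each camera call takes 0.05 s, during which the arm holds its last target. There are 200 camera calls.

## Task

Get the laminator ready to seal the picture strip on its tray in a thick pouch: press its raised green jam-release lever down flat, then switch the machine on by pressing the end of its red rocker that bears the white bar, then press the orange thick-pouch button fully in, keep it in for a moment, and let it go. Leave the blue and grey buttons alone, do not lift or shove the machine, and leave everything else on the table where it stands.

Things in the scene. Friction and masses are not known exactly. Their poses are not given: they have to be found in the camera images.
- laminator: White and grey A4 laminator, about 2.6 kg, loose on the table; 150 mm deep (x), 390 wide (y), flat deck 84 high. Origin: centre of its underside. x points from the feed slot (front, robot side) to the back, y to the lever's end. Feed tray with strip juts out to x = -157, 37 high. On deck: lever at y = +155; on a black panel (top at 86) buttons at y = -21, -63, -105, rocker at y = -155.
- release_lever (a joint): Green jam-release lever at the deck's left end: flat paddle 66 x 22 x 6 mm along the machine's x. Hinged at its back end (machine x = +34, height 86 mm); the front end rises. Rad: 0 = down flat (top face 92 mm above the table), 0.65 = fully up; starts at 0.4 to 0.65. Stays where it is left (friction: 2 to 3 N at the pad), hard stop at 0.
- lever_pad (a point): Point on the top face of the lever, in the ribbed thumb area 52 mm from the hinge (14 mm from the free front end). It moves with the lever. With the lever down flat it is at x = -18, y = +155, height 92 mm in the machine's frame.
- rocker (a joint): Red power rocker, 31 mm long along the machine's x, 20 wide: two flat wings in a shallow V over the pivot (machine x = 0, y = -155, height 86 mm). Rad: 0 = off, the start (back wing raised, front wing flat); 0.32 = on (back wing flat, its top at 90 mm). Moves stiffly and stays where it is left: press it right over; about 4 N at the on end, then a hard stop. Bezel 1 mm high.
- rocker_on_end (a point): Point on the top of the rocker's back wing, the on end, which bears the white bar; 12 mm from the pivot towards the machine's back (+x). It moves with the rocker: height about 93.5 mm off, 90 mm on. A finger 22 to 29 mm broad must stay on the back side of the pivot: aim 2 or 3 mm farther back than this point.
- thick_button (a joint): Orange round button, thick pouch: 20 mm across, stands 6 mm proud of the panel; spring return. Value in m: 0 = released, 0.0045 = fully in, which takes about 5 N (1 N to start).
- thick_button_top (a point): Centre of the top face of the orange button (x = 0, y = -105 mm, 92 mm high when released); moves with it.
- thin_button (a joint): Blue round button, thin pouch, same make: not to be pressed. 0 = released.
- thin_button_top (a point): Centre of the top of the blue button, 42 mm to the left of the orange one.
- reverse_button (a joint): Grey round button, motor reverse, same make: not to be pressed. 0 = released.
- reverse_button_top (a point): Centre of the top of the grey button, 84 mm to the left of the orange one.
- teal_cup: Turquoise cup, mouth 70 mm across, 90 mm high, loose; origin under its centre, as for all the things below. Leave alone.
- clear_cup: Clear plastic cup, mouth 70 mm across, 85 mm high, loose. Leave alone.
- amber_bottle: Amber bottle with black cap, 44 mm across, 110 mm high, loose. Leave alone.
- glue_stick: Yellow glue stick with red cap, 30 mm across, 96 mm high, standing loose. Leave alone.
- pink_mould: Pink soap mould of six cells, 170 x 120 x 30 mm, loose. Leave alone.
- white_mould: White soap mould of two cells, 110 x 65 x 30 mm, loose. Leave alone.
- soap_bar: Pale pink bar of soap, 55 x 80 x 24 mm, loose. Leave alone.

How it is judged:
On the way, in this order (a step that is already met when the one before it is completed fails the run):
1. the green release lever is pressed down flat (value of joint release_lever below 0.06 rad), for 0.1 s.
2. the red rocker is switched on (value of joint rocker above 0.24 rad), for 0.1 s.
3. the orange thick-pouch button is pressed in, with the lever down and the power on (value of joint thick_button above 0.003 m and value of joint rocker above 0.24 rad and value of joint release_lever below 0.06 rad), for 0.1 s.
At the end, for the whole second after the job is handed in: The lever is down flat (under 0.06 rad), the rocker on (over 0.24 rad), all three buttons released (under 1 mm), the laminator at rest within 15 mm of where it stood and every other thing within 20 mm (value of joint release_lever below 0.06 rad and value of joint rocker above 0.24 rad and value of joint each of thick_button, thin_button, reverse_button below 0.001 m and distance of laminator from where it was at the start of the episode below 0.015 m and linear speed of laminator below 0.01 m/s and distance of each of teal_cup, clear_cup, amber_bottle, glue_stick, pink_mould, white_mould, soap_bar from where it was at the start of the episode below 0.02 m); the robot touches nothing.
It fails at once if the blue thin-pouch button is pressed (over 1.5 mm) (value of joint thin_button above 0.0015 m).
It fails at once if the grey reverse button is pressed (over 1.5 mm) (value of joint reverse_button above 0.0015 m).
It fails at once if the laminator is shoved by over 15 mm, lifted by over 8 mm or tipped (distance of laminator from where it was at the start of the episode above 0.015 m or height (world z) of laminator above 0.008 m or angle between laminator's own z axis and vertical above 0.08 rad).
It fails at once if another thing on the table is lifted, carried or pushed by over 20 mm (distance of any of teal_cup, clear_cup, amber_bottle, glue_stick, pink_mould, white_mould, soap_bar from where it was at the start of the episode above 0.02 m).
It also fails if it takes over 45 s, if anything falls off the work surface, if the arm or the gripper's body presses on something with over 40 N, if the wrist force passes 120 N, or if a joint passes its speed limit or range.

## Working session

There is one attempt and no reset: what is moved stays moved. The work goes in short steps, Python scripts to look and compute and a tool call to move; the robot and the scene stay as the last step left them, time stands still between calls to the robot, and variables do not carry over. Pictures are saved under pics/ and viewed, at most 10 in all, crops included, and the job is handed in when it is done.

Besides the shell and the picture viewer there is one more tool, called after "Call:" as name(argument=value, ...) on one line, values as JSON. drive_tool: Moves the arm, as the interface text tells. Its arguments: {"type":"object","properties":{"plan":{"type":"array","items":{"type":"array"}},"newtons":{"type":"number"}},"required":["plan"]}

```bash
ls; mkdir -p pics
cat > h.py <<'E'
import numpy as np, cv2
from plant import arm, vision
def grab(n,save=None):
    f=vision.grab_frame(n)
    if save: cv2.imwrite(f'pics/{save}.png',f['img'][:,:,::-1])
    return f
E
python3 - <<'E'
from h import *
a=grab('top','top1'); b=grab('scene','scene1')
for f in (a,b): print({k:(np.round(v,4).tolist() if k!='img' else 0) for k,v in f.items()})
o=arm.get_obs(); print(o)
E
```

```text
pics
{'img': 0, 'camera_matrix': [[555.8862, 0.0, 320.9804], [0.0, 555.8862, 241.9737], [0.0, 0.0, 1.0]], 'eye': [0.3973, 0.0431, 1.4155], 'orientation': [[0.0161, 0.9912, -0.131], [-0.9997, 0.0182, 0.0151], [0.0174, 0.1307, 0.9913]]}
{'img': 0, 'camera_matrix': [[477.4778, 0.0, 325.7416], [0.0, 477.4778, 243.8002], [0.0, 0.0, 1.0]], 'eye': [1.0326, 0.3939, 0.945], 'orientation': [[-0.6594, -0.6127, 0.4356], [0.7516, -0.5502, 0.3638], [0.0167, 0.5673, 0.8234]]}
{'t': 0.1, 'q': array([9.82298091e-01, 1.04640481e-01, 9.65649156e-02, 1.56390882e+00,
       3.05477867e-05, 1.35310198e+00]), 'qvel': array([-0.00220815, -0.00193949,  0.00086358,  0.00031105,  0.00105925,
       -0.00081014]), 'effort': array([ 3.95651849e-03, -5.58204281e+01,  5.04722106e+01,  1.29641875e-02,
       -3.73264975e-04, -8.83619578e-06]), 'ee_pos': array([0.21723127, 0.55898012, 0.2306094 ]), 'tool_rot': array([[-9.32036241e-01,  3.62364424e-01, -6.84917542e-04],
       [ 3.62364958e-01,  9.32035779e-01, -9.71243963e-04],
       [ 2.86423396e-04, -1.15342469e-03, -9.99999294e-01]]), 'contact_force': array([0.2197322 , 0.27721446, 0.04085854]), 'ft_torque': array([ 0.04745409, -0.01355597,  0.00095261]), 'grip_force': 0.0, 'opening': 0.085485094908563}
```

View pics/top1.png

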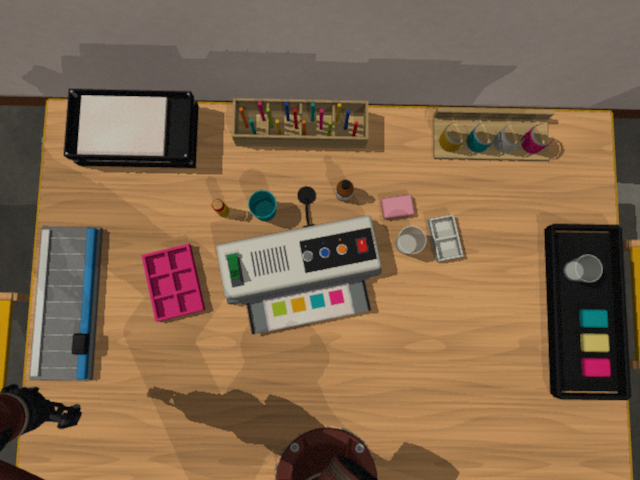

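View pics/scene1.png

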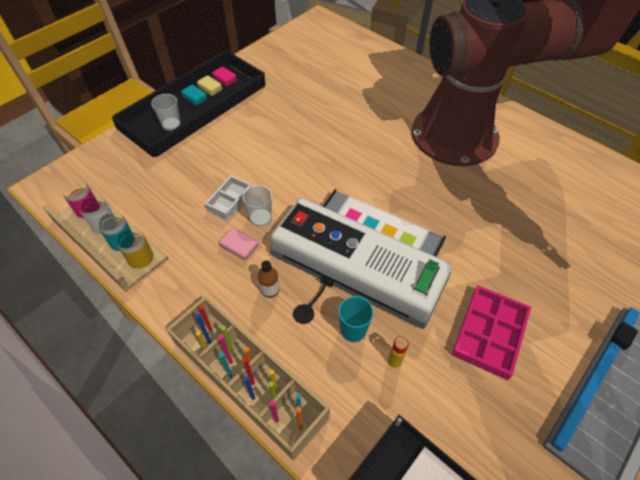

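The top view shows the laminator yawed a little: lever at (235,268), grey/blue/orange buttons at (308,256), (325,253), (342,249), rocker at (362,246). The scene view shows the same parts at (427,277), (352,243), (335,236), (319,228) and (300,217). I'll triangulate them next.

```bash
cat >> h.py <<'E'
def ray(f,uv):
    K=np.array(f['camera_matrix']);d=np.linalg.solve(K,[uv[0],uv[1],1.]);d=np.array([d[0],-d[1],-d[2]])
    d=np.array(f['orientation'])@d;return np.array(f['eye']),d/np.linalg.norm(d)
def onz(f,uv,z):
    e,d=ray(f,uv);return e+d*(z-e[2])/d[2]
def tri(rs):
    A=sum(np.eye(3)-np.outer(d,d) for e,d in rs);b=sum((np.eye(3)-np.outer(d,d))@e for e,d in rs)
    p=np.linalg.solve(A,b);return p,max(np.linalg.norm(np.cross(p-e,d)) for e,d in rs)
HS={'red':[(0,6,150,110),(174,180,150,110)],'orange':[(9,22,150,120)],'blue':[(100,120,110,50)],'green':[(55,85,90,30)]}
def blobs(f,c,seed,r=14):
    h=cv2.cvtColor(f['img'],cv2.COLOR_RGB2HSV);m=np.zeros(h.shape[:2],np.uint8)
    for a,b,s,v in HS[c]: m|=cv2.inRange(h,(a,s,v),(b,255,255))
    w=np.zeros_like(m);cv2.circle(w,seed,r,255,-1);m&=w
    n,l,st,ce=cv2.connectedComponentsWithStats(m);i=1+np.argmax(st[1:,4]);return ce[i],st[i],l==i
E
python3 - <<'E'
from h import *
a=grab('top'); b=grab('scene')
S={'red':((362,246),(300,217),12),'orange':((342,249),(319,228),8),'blue':((325,253),(335,236),8),'green':((235,268),(427,277),26)}
for c,(s,t,r) in S.items():
    u,su,_=blobs(a,c,s,r);v,sv,_=blobs(b,c,t,r)
    p,e=tri([ray(a,u),ray(b,v)]);print(c,u.round(1),su,v.round(1),sv,p.round(4),round(e,4),onz(a,u,.092).round(4),onz(b,v,.092).round(4))
x=cv2.resize(a['img'][200:320,205:395],None,fx=4,fy=4,interpolation=cv2.INTER_CUBIC)
cv2.imwrite('pics/crop1.png',x[:,:,::-1])
E
```

```text
red [361.8 245. ] [357 238  11  14 106] [299.8 217. ] [293 211  14  13  98] [ 0.5662 -0.0748  0.0933] 0.0005 [ 0.5667 -0.0753  0.092 ] [ 0.5653 -0.0751  0.092 ]
orange [341.5 248.7] [338 245   8   8  46] [318.5 226. ] [315 223   8   7  45] [ 0.5566 -0.0264  0.0929] 0.0002 [ 0.5568 -0.0267  0.092 ] [ 0.556  -0.0267  0.092 ]
blue [324.3 252. ] [321 249   8   7  42] [335.2 233.4] [332 230   8   8  52] [0.5477 0.0148 0.094 ] 0.0003 [0.5481 0.0145 0.092 ] [0.5464 0.0142 0.092 ]
green [233.4 266. ] [227 254  13  26 236] [426.5 276.3] [415 260  23  34 365] [0.5097 0.2291 0.1026] 0.0002 [0.5107 0.2305 0.092 ] [0.5031 0.2272 0.092 ]
```

View pics/crop1.png

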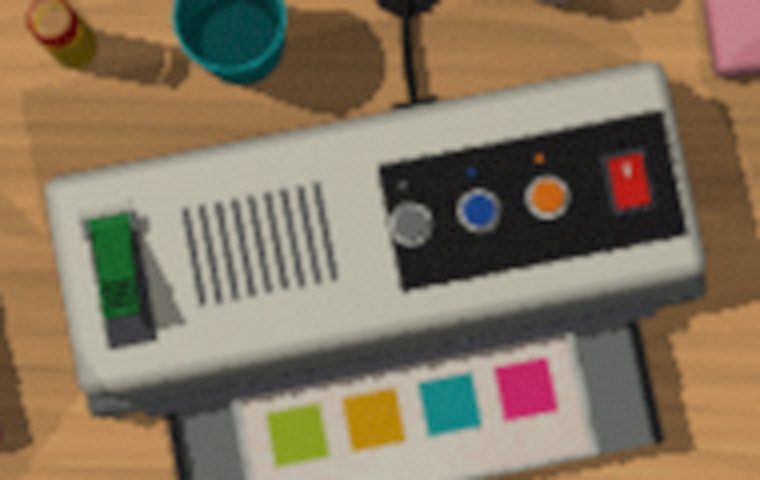

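The crop shows the lever raised at the left end, and the white bar at the back of the red rocker. The triangulated points give a yaw of about 0.20 rad, with orange at (0.5565,-0.0266). I'll move towards the lever with the gripper shut and the tool turned to line up with the machine.

Call:
drive_tool(plan=[[[0, 0, -0.02], [-0.12, -0.07, 0], 1], [[0, 0, -0.045], [-0.24, -0.135, 0], 1], [[0, 0, -0.07], [-0.36, -0.2, 0], 1], [[0, 0, -0.095], [-0.48, -0.27, 0], 1], [[0, 0, -0.12], [-0.6, -0.335, 0], 1], [[0, 0, -0.145], [-0.72, -0.4, 0], 1], [[0, 0, -0.165], [-0.84, -0.47, 0], 1], [[0, 0, -0.181], [-0.95, -0.53, 0], 1]], newtons=30)

```text
t: 1.2
ee_pos: [0.3566, 0.3908, 0.2312]
tool_rot: [[-0.98, -0.198, -0.0], [-0.198, 0.98, -0.0], [0.0, -0.0, -1.0]]
contact_force: [0.3, -0.3, 0.2]
opening: -0.0001
grip_force: 0.0
```

```bash
cat >> h.py <<'E'
O=np.array([.5565,-.0266]);yaw=.20
X=np.array([np.cos(yaw),np.sin(yaw)]);Y=np.array([-X[1],X[0]])
def M(x,y): return O+X*x+Y*(y+.105)
def shift(x,y,z):
    o=arm.get_obs();R=np.array(o['tool_rot']);d=np.r_[M(x,y),z]-o['ee_pos']
    Rm=np.c_[np.r_[-X,0],np.r_[Y,0],[0,0,-1]]
    from scipy.spatial.transform import Rotation as T
    print('t',o['t'],'pos',np.round(o['ee_pos'],4),'F',np.round(o['contact_force'],1),'open',round(o['opening'],4))
    print('shift/0.2',np.round(R.T@d/.2,4),'turn/pi',np.round(T.from_matrix(R.T@Rm).as_rotvec()/np.pi,4))
E
python3 -c "
from h import *
shift(-.016,.155,.16)
print(M(0,0))"
```

```text
t 1.2 pos [0.3566 0.3908 0.2312] F [ 0.3 -0.3  0.2] open -0.0001
shift/0.2 [-0.4857 -0.9436  0.356 ] turn/pi [-0.     -0.     -0.0002]
[0.53563972 0.07630699]
```

Call:
drive_tool(plan=[[[0, 0, 0], [-0.08, -0.16, 0.04], 1], [[0, 0, 0], [-0.16, -0.32, 0.1], 1], [[0, 0, 0], [-0.24, -0.48, 0.16], 1], [[0, 0, 0], [-0.32, -0.64, 0.22], 1], [[0, 0, 0], [-0.4, -0.8, 0.28], 1], [[0, 0, 0], [-0.486, -0.944, 0.33], 1], [[0, 0, 0], [-0.486, -0.944, 0.356], 1], [[0, 0, 0], [-0.486, -0.944, 0.356], 1]])

```text
t: 2.2
ee_pos: [0.4879, 0.2258, 0.1597]
tool_rot: [[-0.981, -0.196, -0.001], [-0.196, 0.981, 0.0], [0.001, 0.0, -1.0]]
contact_force: [0.3, 1.5, -0.7]
opening: -0.0003
grip_force: 0.0
```

Run:
```python
from h import *
shift(-.016,.155,.0915)
o=arm.get_obs();f=grab('wrist','w1');T=np.array(f['tool_from_camera'])
R=np.array(o['tool_rot']);p=np.array(o['ee_pos'])
f['orientation']=R@T[:3,:3];f['eye']=p+R@T[:3,3]
h=cv2.cvtColor(f['img'],cv2.COLOR_RGB2HSV);m=cv2.inRange(h,(50,90,30),(88,255,255))
n,l,st,ce=cv2.connectedComponentsWithStats(m);print(st[1:][st[1:,4]>60],f['eye'])
```

```text
t 2.2 pos [0.4879 0.2258 0.1597] F [ 0.3  1.5 -0.7] open -0.0003
shift/0.2 [-0.006  -0.0052  0.3409] turn/pi [ 0.0001 -0.0004 -0.0007]
[[ 298  250   46   54 1702]] [0.414018   0.2113243  0.30307167]
```

View pics/w1.png

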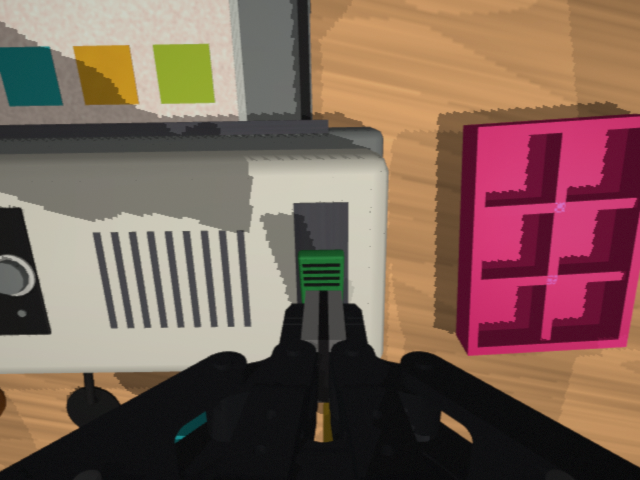

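The wrist view shows the lever's ribbed front end at (321,270), in line with the fingers at about (323,300). I'll press down now.

Call:
drive_tool(plan=[[[0, 0, 0], [-0.006, -0.005, 0.06], 1], [[0, 0, 0], [-0.006, -0.005, 0.12], 1], [[0, 0, 0], [-0.006, -0.005, 0.17], 1], [[0, 0, 0], [-0.006, -0.005, 0.22], 1], [[0, 0, 0], [-0.006, -0.005, 0.26], 1], [[0, 0, 0], [-0.006, -0.005, 0.3], 1], [[0, 0, 0], [-0.006, -0.005, 0.325], 1], [[0, 0, 0], [-0.006, -0.005, 0.335], 1]])

```text
t: 3.25
ee_pos: [0.4896, 0.2248, 0.0927]
tool_rot: [[-0.98, -0.197, -0.001], [-0.197, 0.98, -0.0], [0.001, 0.0, -1.0]]
contact_force: [-1.2, -1.2, 1.9]
opening: 0.0001
grip_force: 1.2
```

Call:
drive_tool(plan=[[[0, 0, 0], [0, 0, 0.003], 1], [[0, 0, 0], [0, 0, 0.006], 1], [[0, 0, 0], [0, 0, 0.009], 1], [[0, 0, 0], [0, 0, 0.012], 1], [[0, 0, 0], [0, 0, 0.012], 1], [[0, 0, 0], [0, 0, 0.012], 1], [[0, 0, 0], [0, 0, 0.012], 1], [[0, 0, 0], [0, 0, 0.012], 1]])

```text
t: 4.25
ee_pos: [0.49, 0.2249, 0.0917]
tool_rot: [[-0.98, -0.197, 0.001], [-0.197, 0.98, 0.0], [-0.001, -0.0, -1.0]]
contact_force: [-5.4, -1.4, 9.8]
opening: -0.0002
grip_force: 4.6
```

The force rises at z 0.0917, so the lever is flat on its stop. I'll lift and head for the rocker.

Call:
drive_tool(plan=[[[0, 0, 0], [0, 0, -0.15], 1], [[0, 0, 0], [0, 0, -0.35], 1], [[0, 0, 0], [0, -0.15, -0.4], 1], [[0, 0, 0], [-0.05, -0.35, -0.4], 1], [[0, 0, 0], [-0.1, -0.55, -0.4], 1], [[0, 0, 0], [-0.15, -0.75, -0.4], 1], [[0, 0, 0], [-0.15, -0.9, -0.4], 1], [[0, 0, 0], [-0.15, -0.95, -0.4], 1]])

```text
t: 5.25
ee_pos: [0.5571, 0.043, 0.1705]
tool_rot: [[-0.981, -0.195, 0.0], [-0.195, 0.981, 0.0], [-0.0, -0.0, -1.0]]
contact_force: [-0.5, -0.3, -0.6]
opening: 0.0005
grip_force: 0.0
```

Run:
```python
from h import *
shift(.0145,-.155,.13)
a=grab('top','top2'); b=grab('scene','scene2')
for c,s,t,r in (('orange',(342,249),(319,228),8),('red',(362,246),(300,217),12),('green',(235,268),(427,277),26)):
  u,su,_=blobs(a,c,s,r);v,sv,_=blobs(b,c,t,r);print(c,u,su,v,sv,tri([ray(a,u),ray(b,v)]))
```

```text
t 5.25 pos [0.5571 0.043  0.1705] F [-0.5 -0.3 -0.6] open 0.0005
shift/0.2 [-0.0029 -0.5904  0.2027] turn/pi [-0.      0.0001 -0.0013]
orange [343.04166667 248.91666667] [341 245   5   8  24] [318.47727273 226.09090909] [315 223   8   7  44] (array([ 0.55574862, -0.02910244,  0.08984237]), np.float64(0.0015745373279807717))
red [361.83333333 244.60784314] [357 238  10  14 102] [299.5483871  217.19354839] [293 212  14  12  93] (array([ 0.56709936, -0.07478461,  0.09333044]), np.float64(0.0005844078889425025))
green [234.50689655 268.66206897] [227 254  15  30 290] [426.13125 277.85   ] [415 264  23  29 320] (array([0.50460679, 0.22813056, 0.08875472]), np.float64(1.950135236319016e-05))
```

The lever is now flat: its green centroid dropped 14 mm and the machine has not moved. Next I'll go over the rocker's back wing.

Call:
drive_tool(plan=[[[0, 0, 0], [0, -0.12, 0], 1], [[0, 0, 0], [0, -0.27, 0], 1], [[0, 0, 0], [0, -0.42, 0], 1], [[0, 0, 0], [-0.003, -0.54, 0.03], 1], [[0, 0, 0], [-0.003, -0.59, 0.1], 1], [[0, 0, 0], [-0.003, -0.59, 0.17], 1], [[0, 0, 0], [-0.003, -0.59, 0.203], 1], [[0, 0, 0], [-0.003, -0.59, 0.203], 1]])

```text
t: 6.35
ee_pos: [0.5799, -0.0702, 0.1293]
tool_rot: [[-0.98, -0.197, -0.001], [-0.197, 0.98, 0.001], [0.001, 0.001, -1.0]]
contact_force: [-1.3, -0.1, 0.2]
opening: 0.0
grip_force: 0.0
```

Run:
```python
from h import *
shift(.0145,-.155,.09)
grab('wrist','w2')
```

```text
t 6.35 pos [ 0.5799 -0.0702  0.1293] F [-1.3 -0.1  0.2] open 0.0
shift/0.2 [-0.0015 -0.0134  0.1964] turn/pi [ 0.0003 -0.0003 -0.0004]
```

View pics/w2.png

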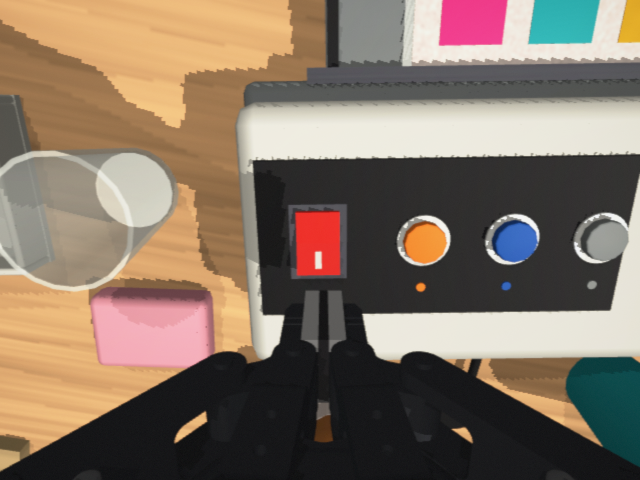

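The wrist view shows the white bar at (318,260) on the back wing and the fingers centred at about x = 324. I'll check that against wrist rays before pressing.

Run:
```python
from h import *
o=arm.get_obs();f=grab('wrist');T=np.array(f['tool_from_camera'])
R=np.array(o['tool_rot']);p=np.array(o['ee_pos'])
f['orientation']=R@T[:3,:3];f['eye']=p+R@T[:3,3]
for c,s,r,z in (('red',(318,243),45,.091),('orange',(424,242),24,.092),('blue',(514,241),24,.092)):
  u,su,_=blobs(f,c,s,r);w=onz(f,u,z);print(c,u,su,w.round(4),'machine',(w[:2]-O)@X,(w[:2]-O)@Y-.105)
for v in (211,276): w=onz(f,(318,v),.091);print(v,(w[:2]-O)@X,(w[:2]-O)@Y-.105)
shift(.0145,-.155,.09)
```

```text
red [318.25554303 240.58060879] [ 296  210   45   64 2661] [ 0.5661 -0.0752  0.091 ] machine -0.0002804264105398385 -0.15450758230369718
orange [424.69866071 240.74553571] [ 404  220   43   42 1344] [ 0.5561 -0.0267  0.092 ] machine -0.0004320320072280699 -0.10496951615201838
blue [514.60744382 239.5758427 ] [ 493  219   44   42 1424] [0.5473 0.0142 0.092 ] machine -0.0009211143925084934 -0.06319973758370989
211 -0.014532862003307952 -0.15454932530585164
276 0.01765790678674195 -0.15472498895317882
t 6.45 pos [ 0.5805 -0.0707  0.1304] F [-0.   0.1 -1.2] open 0.0
shift/0.2 [ 0.0016 -0.0102  0.2022] turn/pi [-0.      0.0001 -0.0005]
```

Call:
drive_tool(plan=[[[0, 0, 0], [0, -0.01, 0.06], 1], [[0, 0, 0], [0, -0.01, 0.11], 1], [[0, 0, 0], [0, -0.01, 0.15], 1], [[0, 0, 0], [0, -0.01, 0.17], 1], [[0, 0, 0], [0, -0.01, 0.185], 1], [[0, 0, 0], [0, -0.01, 0.195], 1], [[0, 0, 0], [0, -0.01, 0.203], 1], [[0, 0, 0], [0, -0.01, 0.206], 1]])

```text
t: 7.45
ee_pos: [0.5817, -0.0732, 0.09]
tool_rot: [[-0.98, -0.197, 0.002], [-0.197, 0.98, -0.0], [-0.002, -0.001, -1.0]]
contact_force: [2.1, 2.2, 9.6]
opening: -0.0005
grip_force: 5.0
```

Call:
drive_tool(plan=[[[0, 0, 0], [0, 0, 0.003], 1], [[0, 0, 0], [0, 0, 0.006], 1], [[0, 0, 0], [0, 0, 0.006], 1], [[0, 0, 0], [0, 0, 0.006], 1], [[0, 0, 0], [0, 0, 0.006], 1], [[0, 0, 0], [0, 0, -0.08], 1], [[0, 0, 0], [0, 0, -0.2], 1], [[0, 0, 0], [0, 0, -0.2], 1]])

```text
t: 8.45
ee_pos: [0.5817, -0.0737, 0.131]
tool_rot: [[-0.981, -0.196, 0.002], [-0.196, 0.981, -0.001], [-0.002, -0.002, -1.0]]
contact_force: [-0.0, 0.3, -0.1]
opening: -0.0001
grip_force: 0.0
```

Run:
```python
from h import *
shift(0,-.105,.13)
f=grab('wrist');b=grab('scene')
a=cv2.resize(f['img'][180:310,240:640],None,fx=2,fy=2);c=cv2.resize(b['img'][180:330,255:455],None,fx=2,fy=2)
g=np.zeros((560,800,3),np.uint8);g[:260]=a;g[260:560,:400]=c;cv2.imwrite('pics/chk.png',g[:,:,::-1])
```

```text
t 8.45 pos [ 0.5817 -0.0737  0.131 ] F [-0.   0.3 -0.1] open -0.0001
shift/0.2 [0.0773 0.2556 0.0042] turn/pi [-0.0006  0.0007 -0.0007]
```

View pics/chk.png

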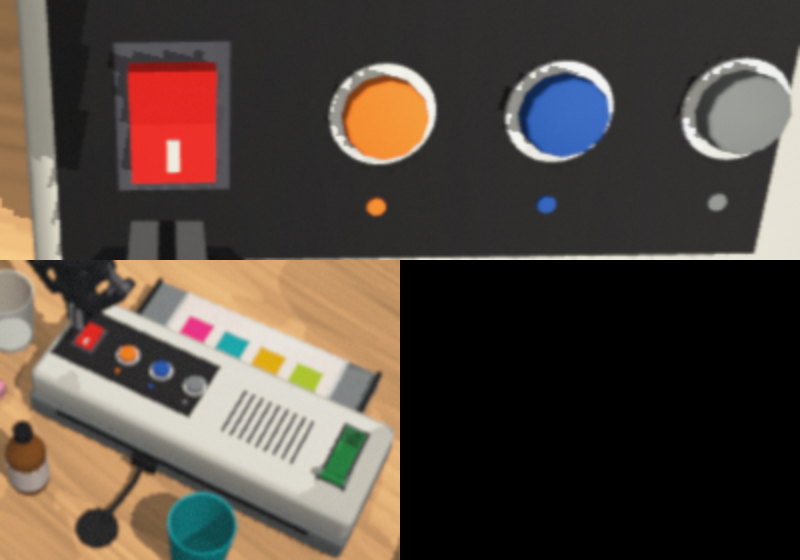

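The crop shows the rocker's front wing now raised and the barred wing flat (barred end at (173,155)). The lever lies flat in its recess at (343,455). Next is the orange button.

Call:
drive_tool(plan=[[[0, 0, 0], [0.04, 0.13, 0], 1], [[0, 0, 0], [0.077, 0.256, 0], 1], [[0, 0, 0], [0.077, 0.256, 0], 1], [[0, 0, 0], [0.077, 0.256, 0.06], 1], [[0, 0, 0], [0.077, 0.256, 0.12], 1], [[0, 0, 0], [0.077, 0.256, 0.16], 1], [[0, 0, 0], [0.077, 0.256, 0.18], 1], [[0, 0, 0], [0.077, 0.256, 0.19], 1]])

```text
t: 9.55
ee_pos: [0.5556, -0.0261, 0.0908]
tool_rot: [[-0.981, -0.196, -0.0], [-0.196, 0.981, 0.0], [0.0, 0.0, -1.0]]
contact_force: [-1.2, -0.0, 2.4]
opening: 0.0003
grip_force: 1.1
```

Call:
drive_tool(plan=[[[0, 0, 0], [0, 0, 0.01], 1], [[0, 0, 0], [0, 0, 0.02], 1], [[0, 0, 0], [0, 0, 0.028], 1], [[0, 0, 0], [0, 0, 0.032], 1], [[0, 0, 0], [0, 0, 0.032], 1], [[0, 0, 0], [0, 0, 0.032], 1], [[0, 0, 0], [0, 0, 0.032], 1], [[0, 0, 0], [0, 0, 0.032], 1]])

```text
t: 10.55
ee_pos: [0.5559, -0.0261, 0.0871]
tool_rot: [[-0.98, -0.197, 0.001], [-0.197, 0.98, -0.001], [-0.001, -0.001, -1.0]]
contact_force: [-11.3, 0.9, 22.1]
opening: 0.0003
grip_force: 11.2
```

The button is fully in: hard stop at z 0.0871, held for about half a second. I'll release it and lift away.

Call:
drive_tool(plan=[[[0, 0, 0], [0, 0, -0.01], 1], [[0, 0, 0], [0, 0, -0.05], 1], [[0, 0, 0], [0, 0, -0.2], 1], [[0, 0, 0], [0, 0, -0.4], 1], [[0, 0, 0], [0.1, 0, -0.5], 1], [[0, 0, 0], [0.3, 0, -0.5], 1], [[0, 0, 0], [0.3, 0, -0.5], 1], [[0, 0, 0], [0.3, 0, -0.5], 1]])

```text
t: 11.55
ee_pos: [0.4973, -0.0378, 0.1847]
tool_rot: [[-0.981, -0.196, 0.001], [-0.196, 0.981, 0.0], [-0.001, -0.0, -1.0]]
contact_force: [-0.4, 0.5, 0.9]
opening: 0.0001
grip_force: 0.0
```

Run:
```python
from h import *
shift(0,-.105,.2)
a=grab('top');b=grab('scene')
for c,t,r in (('orange',(319,228),8),('blue',(335,236),8),('red',(300,217),12),('green',(427,277),26)):
  v,sv,_=blobs(b,c,t,r);print(c,v,sv,onz(b,v,.092))
g=cv2.resize(b['img'][170:370,225:465],None,fx=3,fy=3);cv2.imwrite('pics/end.png',g[:,:,::-1])
```

```text
t 11.55 pos [ 0.4973 -0.0378  0.1847] F [-0.4  0.5  0.9] open 0.0001
shift/0.2 [-0.301  -0.0033 -0.076 ] turn/pi [-0.0001  0.0004 -0.0008]
orange [318.53333333 226.02222222] [315 223   8   7  45] [ 0.55597792 -0.02667149  0.092     ]
blue [335.25       233.38461538] [332 230   8   8  52] [0.54642638 0.01417885 0.092     ]
red [299.53913043 217.2173913 ] [293 211  14  14 115] [ 0.56615603 -0.07496063  0.092     ]
green [426.13707165 277.80373832] [415 263  23  30 321] [0.50651693 0.22868732 0.092     ]
```

View pics/end.png

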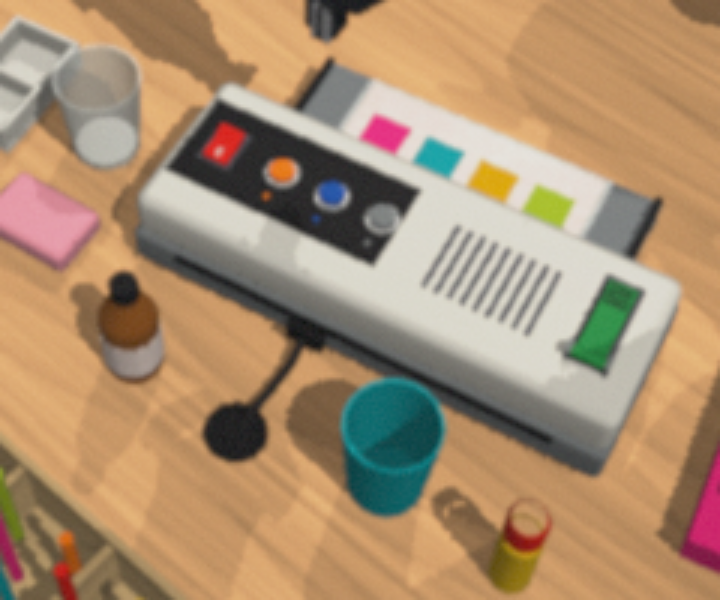

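The end view shows the lever flat at (605,325), the rocker on at (222,143) and the buttons released at (282,170), (332,194) and (382,218). Nothing has moved, so I'm handing in.

```bash
python3 -c "
from plant import arm
print(arm.hand_in())"
```

```text
the job is handed in; nothing more can be done
None
```

I pressed the green lever flat, switched the red rocker on, pressed, held and released the orange button, and handed the job in; the last picture showed nothing else disturbed, but the hand-in returned no verdict.

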